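Shut the double-lidded bearing tin and lift off its outer lid alone

TASK

The blue bearing tin stands open, with its two lids nested together on the bench: take the nested pair by the red post, lower it onto the tin without dropping it, let go, then press firmly straight down on the post (about 10 N) to make sure that the lids are fully home. Then take the yellow outer lid by its black collar and lift it off alone, straight up and level, to at least 10 cm above where it sat, leaving the brass inner lid undisturbed, fully home in the tin, so that I can inspect it. Finish while still holding the outer lid up there, with the tin upright where it stood and the other things on the bench left alone.

Things in the scene. Friction and masses are not known exactly. Their poses are not given: they have to be found in the camera images.
- tin: open round blue tin, 90 mm outside diameter, 84 mm inside, 60 mm high, 1.2 kg, loose and upright on the bench, five ball bearings on its floor. Origin: centre of the underside; z up. It and the lids are round, so yaw does not matter. The tin and the pair of lids may each be on the left or on the right
- inner_lid: brass inner lid, 0.22 kg, round. Origin: centre of the underside of its plug, z up. Plug 78 mm diameter (68 at the lower edge), 14 mm deep, 3 mm radial play in the tin; flange 95 mm diameter, z 14 to 18 mm, rests on the tin's rim: fully home, its origin is 46 mm above the tin's. Starts on the bench under the outer lid, only its post showing. No latch: its weight alone keeps it in the tin
- outer_lid: yellow outer lid, about 0.18 kg, round. Origin: centre of the skirt's lower edge, z up. Skirt 106 mm outside, 100 mm inside diameter; upper face of its flat top at z = 17 mm. It lies loose on the inner lid's flange, origin 5 mm above the inner lid's, so lifting the inner lid carries both. On the tin, the skirt hangs 9 mm over the outside of the rim with 5 mm radial play
- post_top (a point): centre of the top of the inner lid's round red post, 82 mm above that lid's origin. The post is 14 mm in diameter, passes through the outer lid's collar with 3 mm play all round and stands 30 mm above it
- collar_top (a point): centre of the upper edge of the black collar (tube) fixed on the outer lid: 36 mm outside diameter, 20 mm bore, 30 mm high, its top 47 mm above the outer lid's origin. Lifting it carries the outer lid alone
- nail_jar: bystander: lidded glass jar, 68 mm diameter, 84 mm high; origin: centre of the underside
- sanding_block: bystander: brown sanding block, 64x112x34 mm; origin: centre of the underside
- tape_measure: bystander: yellow and black tape measure standing on its base, 35x91x64 mm; origin: centre of the underside
- masking_tape: bystander: flat roll of masking tape, 93 mm diameter, 25 mm high; origin: centre of the underside
Things that resemble listed ones, but are neither listed nor needed, are in the scene too. Leave any brown or pink look-alike of the outer_lid alone.

How it is judged:
By the outcome, as a careful person would: the job done as asked, in the order asked, and still so for the second after the job is handed in, while the arm keeps its last pose, push and grip.
It also fails if it takes over 72 s, if anything falls off the work surface, if the arm or the gripper's body presses on something with over 40 N, if the wrist force passes 120 N, or if a joint passes its speed limit or range.

ROBOT

A 6-joint arm with a two-finger parallel gripper is mounted at the origin on a cart in front of the work surface, level with it; the furniture and walls round the work are solid. World frame = base frame: x ahead of the robot, y to its left, z up, the work surface at z = 0. Lengths are in m, angles in rad, forces in N, time in s.
With the tool pointing down it reaches from about 0.425 to 0.95 m from the base axis. Payload 3.5 kg.
Tool frame: the origin (TCP) lies between the finger pads; the fingertips stand 19 mm ahead of it and the grasp point (between the pads) is the TCP (ctrl.nose_length is the distance from the TCP to the fingertips, in m); z points along the fingers, y is the line along which they close (so a half turn about z gives the same grasp; the last joint's range is limited). The gripper opens to 85 mm and grips with 20 to 120 N. Pads are 22 mm wide; open, the fingers measure 114 mm over their backs; the gripper's body (76 mm by 85 mm) begins 54 mm behind the grasp point. The pads swing forward as they close: fully open they stand 13 mm farther back than shut.
Start: joints at [-1.368, 0.286, 1.577, -0, 1.279, -0.15], TCP at [0.233, -0.633, 0.25] pointing down, gripper open.
Joint ranges: [-2.77, 2.77], [-0.9, 2.22], [0.21, 2.48], [-1.53, 4.67], [0.24, 2.81], [-2.84, 2.84]. Speed limits (rad/s): [2.79, 2.79, 3.14, 3.14, 3.14, 3.14].

INTERFACE

Orientations are given as a unit quaternion [x, y, z, w].
In Python, from plant import ctrl gives the robot as it stands.
- The arm moves only by the tool apply_moves, never from a script. Its argument "series" is a list of rows, each a list of 6 numbers: the shift along the world's x, y, z scaled (see below), then the turn, a rotation vector about the world's x, y, z scaled (see below). A call has 1 to 20 rows; each row is the pose to reach, as a shift and turn from the pose commanded when the call began; what a row does not reach only later rows make up. The controller multiplies each number of a shift by 0.8 m and each number of a turn by 45 degrees. A row lasts 1/8 s, in which the tool goes at most 62.5 mm and 10.7 degrees, less where a joint would pass 70% of its speed; a pose out of reach is approached as far as the arm can. A call with a number of a shift or a turn outside -1 to 1 is refused whole. A call with a gripper value outside its range is refused whole. "jaw" is the opening, from 0 (shut) to 1 (fully open), set as the call begins (left out, the last holds). The fingers move at their own pace and stop on an object; "squeeze" is the grip in N (left out, the last holds). Time passes only in rows, so rows that repeat a pose let the fingers close. It gives the time, the measured TCP pose, the force, the opening and the grip force at its end, in the units of the state.
- ctrl.get_state(): the state, without advancing time (a new reading comes with each control period).
- ctrl.read_camera(name): name is "scene" or "top" or "wrist"; returns the picture (420x560x3 uint8, red, green, blue); there is no depth.
- ctrl.get_calibration(name): a dict with "fx", "fy", "cx", "cy" (pixels), "xyz" and "orientation" of the camera in the world; the wrist camera has in their place "hand_eye" (4x4, takes a point from camera to tool coordinates, whose origin is the TCP and whose axes are the flange's). Camera axes: x right, y up, looking along -z (the intrinsics and any distortion apply to the point x, -y, -z); pixel columns grow to the right and rows downward; lengths in m; the calibration is good to about 2 mm. A picture is of the moment at which its call begins: read the wrist's pose just before it. get_calibration takes no time and is no camera call.
- ctrl.sign_off(): hands the job in; it is judged then, once.
Trained networks look in the newest picture that a camera, given by its name, has taken for a name from the list of things; names that differ only in an ending like _2 or _b are one class to them, and where a whole thing is asked for, a point or a joint stands for the part that bears it (a point fixed in the world has none). Each returns a list of dicts, best first, with "p" (0 to 1); they miss things now and then, are a little off and sometimes report something else, mostly with a low value. They report only what shows in the picture. A call takes as long as a camera call. They do not tell look-alikes from the thing itself.
- ctrl.boxes_of(thing, camera): "xy" ([column, row] as shares, 0 to 1, of the picture: columns of its width, rows of its height, amid what is visible of it).
- ctrl.silhouettes(thing, camera): "pixels" (420x560 bool, what is visible of it) and "xy" ([column, row] as shares, 0 to 1, of the picture: columns of its width, rows of its height, amid what is visible of it).
The state is a dict: "time": time; "qpos": joint angles; "dq": joint speeds; "joint_efforts": joint torques, N m; "eef_pos": TCP position; "tcp_rot": TCP orientation; "contact_force": force on the tool from outside, world axes, zero at the start; "wrist_torque": the same for the moment, N m; "opening": opening from 0.0 (shut) to 1.0 (fully open); "finger_force": force on a finger pad.
Only numpy, scipy, OpenCV 4.12 (cv2) and the standard library are available. Lean on these libraries where they do the work, as an engineer would, in place of code of your own. Each camera call takes 0.05 s, during which the arm holds its last target. There are 200 camera calls.

## Working session

There is one attempt and no reset: what is moved stays moved. The work goes in short steps, Python scripts to look and compute and a tool call to move; the robot and the scene stay as the last step left them, time stands still between calls to the robot, and variables do not carry over. Pictures are saved under pics/ and viewed, at most 13 in all, crops included, and the job is handed in when it is done.

Besides the shell and the picture viewer there is one more tool, called after "Call:" as a command line: name --pt "numbers of a row" for each row, then --argument value for the rest. apply_moves: Moves the arm, as the interface text tells. Shifts and turns lie within -1 to 1; 1 stands for 0.8 m of shift or 45 degrees of turn. Its arguments: {"type":"object","properties":{"series":{"type":"array"},"jaw":{"type":"number"},"squeeze":{"type":"number"}},"required":["series"]}

```bash
mkdir -p pics; cat > h.py <<'E'
from plant import ctrl
import numpy as np, cv2
from scipy.spatial.transform import Rotation as R
def cam(name):
    c=ctrl.get_calibration(name)
    if 'hand_eye' in c:
        s=ctrl.get_state(); T=np.eye(4); T[:3,:3]=R.from_quat(s['tcp_rot']).as_matrix(); T[:3,3]=s['eef_pos']
        T=T@np.array(c['hand_eye']); return c,T[:3,3],T[:3,:3]
    return c,np.array(c['xyz']),R.from_quat(c['orientation']).as_matrix()
def at_z(cm,u,v,z):
    c,p,M=cm
    d=M@np.array([(u-c['cx'])/c['fx'],-(v-c['cy'])/c['fy'],-1]); return p+d*(z-p[2])/d[2]
def proj(cm,P):
    c,p,M=cm; q=M.T@(np.array(P)-p); return c['cx']-c['fx']*q[0]/q[2], c['cy']+c['fy']*q[1]/q[2]
E
python3 - <<'E'
from h import *
print({k:v for k,v in ctrl.get_calibration('top').items()}); print(ctrl.get_calibration('wrist')); print(ctrl.get_state())
ims=[]
for n in ['top','scene']:
    cm=cam(n); im=ctrl.read_camera(n); cv2.imwrite(f'pics/{n}0.png',im[:,:,::-1])
    for t,z in [('tin',.06),('outer_lid',.022),('post_top',.082),('collar_top',.052),('nail_jar',.08),('sanding_block',.034),('tape_measure',.064),('masking_tape',.025)]:
        for d in ctrl.boxes_of(t,n)[:4]:
            u,v=d['xy'][0]*560,d['xy'][1]*420
            print(n,t,round(d['p'],2),round(u),round(v),at_z(cm,u,v,z).round(3))
E
```

```text
{'fx': 522.2357679919787, 'fy': 522.2357679919787, 'cx': 280.384546173513, 'cy': 216.01961973673198, 'xyz': array([-0.39044658, -0.41843173,  1.32763293]), 'orientation': array([ 0.27074002, -0.18025689, -0.52749487,  0.78482893])}
{'fx': 297.94804920246156, 'fy': 297.94804920246156, 'cx': 277.4615741672028, 'cy': 207.20168620788183, 'hand_eye': array([[-1.18193751e-03,  9.48882769e-01,  3.15626509e-01,
         8.03138755e-02],
       [ 9.99999271e-01,  1.04326042e-03,  6.08329154e-04,
        -1.41250509e-04],
       [ 2.47952408e-04,  3.15626998e-01, -9.48883310e-01,
        -1.23830110e-01],
       [ 0.00000000e+00,  0.00000000e+00,  0.00000000e+00,
         1.00000000e+00]])}
{'time': 0.0, 'qpos': array([-1.36795581e+00,  2.87179144e-01,  1.57817792e+00, -4.10048227e-06,
        1.27859356e+00, -1.49980190e-01]), 'dq': array([-0.0001937 ,  0.00079625, -0.00064938, -0.00053289,  0.0005716 ,
       -0.0014752 ]), 'joint_efforts': array([-6.63810006e-04, -4.05984843e+01, -2.92623818e+01, -1.84460177e-04,
        5.74355290e-03, -8.65553282e-07]), 'eef_pos': array([ 0.23315847, -0.6
[... 651 characters left out ...]
 0.96 298 197 [ 0.611 -0.161  0.022]
scene outer_lid 0.94 351 203 [ 0.486 -0.269  0.022]
scene outer_lid 0.81 264 217 [ 0.613 -0.027  0.022]
scene outer_lid 0.73 229 254 [0.564 0.136 0.022]
scene post_top 0.54 327 228 [ 0.424 -0.096  0.082]
scene post_top 0.38 227 240 [0.561 0.138 0.082]
scene collar_top 0.93 267 215 [ 0.589 -0.02   0.052]
scene collar_top 0.87 225 252 [0.553 0.153 0.052]
scene collar_top 0.86 350 203 [ 0.469 -0.239  0.052]
scene collar_top 0.78 304 197 [ 0.577 -0.151  0.052]
scene nail_jar 0.66 322 153 [ 0.672 -0.316  0.08 ]
scene nail_jar 0.31 229 239 [0.564 0.131 0.08 ]
scene tape_measure 0.76 163 254 [0.643 0.289 0.064]
scene masking_tape 0.53 225 252 [0.572 0.141 0.025]
```

View pics/top0.png

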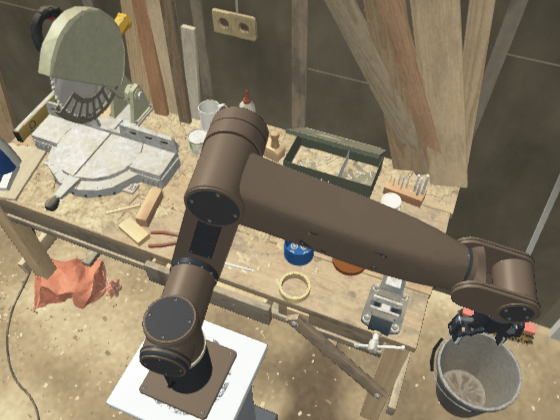

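View pics/scene0.png

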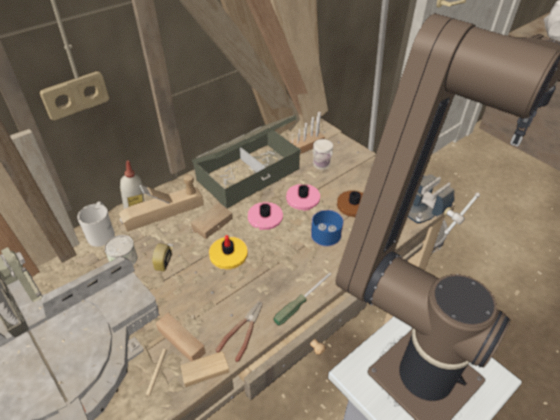

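Call:
apply_moves --pt "0.1 0.15 0.12 0 0 0" --pt "0.3 0.54 0.125 0 0 0" --pt "0.3 0.54 0.125 0 0 0" --pt "0.3 0.54 0.125 0 0 0" --pt "0.3 0.54 0.125 0 0 0" --pt "0.3 0.54 0.125 0 0 0" --pt "0.3 0.54 0.125 0 0 0" --pt "0.3 0.54 0.125 0 0 0" --pt "0.3 0.54 0.125 0 0 0" --pt "0.3 0.79 0.125 0 0 0" --pt "0.3 0.79 0.125 0 0 0" --pt "0.3 0.79 0.125 0 0 0" --pt "0.3 0.79 0.125 0 0 0" --pt "0.3 0.79 0.125 0 0 0" --pt "0.3 0.79 0.125 0 0 0"

```text
time: 2.78
eef_pos: [0.4734, -0.003, 0.3501]
tcp_rot: [0.985, 0.174, -0.0, 0.0]
contact_force: [-0.2, 0.7, 0.2]
opening: 1.003
finger_force: 0.0
```

```bash
python3 - <<'E'
from h import *
n='wrist'
print(ctrl.get_state()['eef_pos'],ctrl.get_state()['qpos'],ctrl.nose_length)
cm=cam(n); im=ctrl.read_camera(n); cv2.imwrite('pics/w1.png',im[:,:,::-1])
for t,z in [('tin',.06),('outer_lid',.022),('post_top',.082),('collar_top',.052),('nail_jar',.08),('sanding_block',.034),('tape_measure',.064),('masking_tape',.025)]:
    for d in ctrl.boxes_of(t,n)[:4]:
        u,v=d['xy'][0]*560,d['xy'][1]*420
        print(n,t,round(d['p'],2),round(u),round(v),at_z(cm,u,v,z).round(3))
E
```

```text
[ 0.4733971  -0.00299233  0.35013129] [-2.20757595e-01 -2.34675911e-01  1.92854577e+00 -7.02092775e-04
  1.44801390e+00  9.99426635e-01] 0.019
wrist tin 0.84 355 203 [ 0.464 -0.127  0.06 ]
wrist outer_lid 0.78 423 118 [ 0.609 -0.179  0.022]
wrist outer_lid 0.72 211 62 [0.573 0.131 0.022]
wrist outer_lid 0.6 336 73 [ 0.619 -0.036  0.022]
wrist post_top 0.81 205 57 [0.574 0.125 0.082]
wrist collar_top 0.98 424 116 [ 0.607 -0.165  0.052]
wrist collar_top 0.97 213 62 [0.573 0.122 0.052]
wrist collar_top 0.85 336 72 [ 0.616 -0.031  0.052]
wrist collar_top 0.69 439 209 [ 0.497 -0.252  0.052]
wrist nail_jar 0.65 544 105 [ 0.667 -0.287  0.08 ]
wrist sanding_block 0.81 284 2 [0.671 0.061 0.034]
wrist sanding_block 0.59 203 58 [0.575 0.14  0.034]
wrist sanding_block 0.4 544 103 [ 0.682 -0.322  0.034]
wrist masking_tape 0.82 343 280 [ 0.322 -0.179  0.025]
wrist masking_tape 0.73 216 61 [0.577 0.124 0.025]
wrist masking_tape 0.49 352 203 [ 0.454 -0.135  0.025]
```

View pics/w1.png

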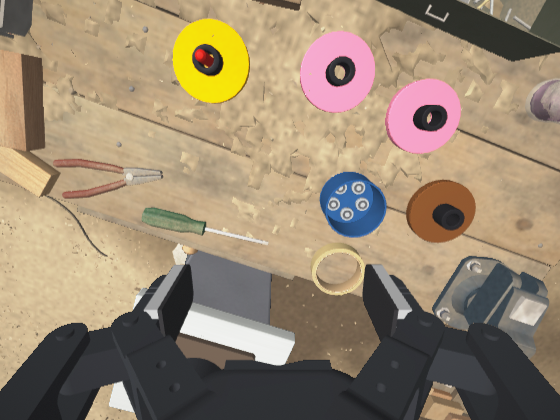

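The wrist picture shows the yellow lid with its red post at (205,57) and the blue open tin at (353,204). The pink and brown look-alikes are to their right. I'll look closer over the tin, then over the lids.

Call:
apply_moves --pt "-0.012 -0.155 -0.16 0 0 0" --pt "-0.012 -0.155 -0.16 0 0 0" --pt "-0.012 -0.155 -0.16 0 0 0" --pt "-0.012 -0.155 -0.16 0 0 0" --pt "-0.012 -0.155 -0.16 0 0 0" --pt "-0.012 -0.155 -0.16 0 0 0"

```text
time: 3.98
eef_pos: [0.4647, -0.1249, 0.2243]
tcp_rot: [0.984, 0.176, 0.001, 0.001]
contact_force: [0.8, -0.5, 0.5]
opening: 0.999
finger_force: 0.0
```

```bash
python3 - <<'E'
from h import *
n='wrist'
cm=cam(n); im=ctrl.read_camera(n); cv2.imwrite('pics/w2.png',im[:,:,::-1])
hsv=cv2.cvtColor(im,cv2.COLOR_RGB2HSV)
m=cv2.inRange(hsv,(100,120,40),(125,255,255))
for d in ctrl.silhouettes('tin',n)[:1]:
    print(d['p'],d['xy'][0]*560,d['xy'][1]*420,d['pixels'].sum()); 
    k=(d['pixels']*255).astype(np.uint8)
    cnt=max(cv2.findContours(k,0,1)[0],key=cv2.contourArea); print(cv2.fitEllipse(cnt))
cs=sorted(cv2.findContours(m,0,1)[0],key=cv2.contourArea)[-1]
h=cv2.convexHull(cs); e=cv2.fitEllipse(h); print('hull',e)
# fit: predicted outline = hull of rim circle r45 z.06 and base circle z0, vs. hull mask
from scipy.optimize import minimize
a=np.linspace(0,2*np.pi,60,endpoint=False)
M=np.zeros(m.shape,np.uint8); cv2.fillPoly(M,[h],1)
def sil(xy):
    P=[proj(cm,(xy[0]+.045*np.cos(t),xy[1]+.045*np.sin(t),z)) for z in(0,.06) for t in a]
    return cv2.convexHull(np.array(P,np.float32))
def f(xy):
    k=np.zeros(m.shape,np.uint8); cv2.fillPoly(k,[np.round(sil(xy)*16).astype(np.int32)],1,shift=4); return int((k!=M).sum())
r=minimize(f,at_z(cm,*e[0],.06)[:2],method='Nelder-Mead',options=dict(initial_simplex=at_z(cm,*e[0],.06)[:2]+np.array([[0,0],[.01,0],[0,.01]])))
print(r.x,r.fun,M.sum())
cv2.polylines(im,[sil(r.x).astype(np.int32)],True,(255,0,0)); cv2.imwrite('pics/w2.png',im[:,:,::-1])
E
```

```text
0.85 280.896 198.198 6276
((280.1382141113281, 197.88719177246094), (85.54486083984375, 91.73004150390625), 177.9639892578125)
hull ((279.98162841796875, 197.51255798339844), (86.9403076171875, 91.48664855957031), 0.0969567820429802)
[ 0.45587362 -0.13111759] 190.0 6297
```

View pics/w2.png

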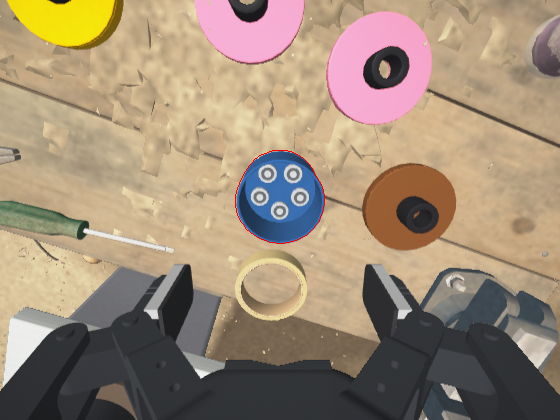

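Call:
apply_moves --pt "0.13 0.31 0.0 0 0 0" --pt "0.13 0.31 0.0 0 0 0" --pt "0.13 0.31 0.0 0 0 0" --pt "0.13 0.31 0.0 0 0 0" --pt "0.13 0.31 0.0 0 0 0" --pt "0.13 0.31 0.0 0 0 0" --pt "0.13 0.31 0.0 0 0 0" --pt "0.13 0.31 0.0 0 0 0"

```text
time: 5.08
eef_pos: [0.5674, 0.1212, 0.2225]
tcp_rot: [0.985, 0.175, -0.0, 0.0]
contact_force: [0.4, -0.3, 0.2]
opening: 1.0
finger_force: 0.0
```

```bash
python3 - <<'E'
from h import *
n='wrist'
print(ctrl.get_state()['eef_pos'])
cm=cam(n); im=ctrl.read_camera(n)
hsv=cv2.cvtColor(im,cv2.COLOR_RGB2HSV)
y=cv2.inRange(hsv,(22,150,120),(34,255,255))
cs=sorted(cv2.findContours(y,0,1)[0],key=cv2.contourArea)[-1]; e=cv2.fitEllipse(cv2.convexHull(cs)); print('lid',e,at_z(cm,*e[0],.018))
red=cv2.inRange(hsv,(0,150,60),(6,255,255))|cv2.inRange(hsv,(174,150,60),(180,255,255))
cs=sorted(cv2.findContours(red,0,1)[0],key=cv2.contourArea)[-1]; e=cv2.fitEllipse(cs); print('post',e,at_z(cm,*e[0],.082), cv2.boundingRect(cs))
for t,z in [('post_top',.082),('collar_top',.052)]:
    for d in ctrl.boxes_of(t,n)[:2]:
        u,v=d['xy'][0]*560,d['xy'][1]*420; print(t,d['p'],u,v,at_z(cm,u,v,z))
cv2.imwrite('pics/w3.png',im[:,:,::-1])
E
```

```text
[0.56740134 0.12116344 0.22245271]
lid ((270.03936767578125, 172.8820343017578), (93.6536865234375, 94.51190948486328), 119.3233871459961) [0.57531936 0.13316144 0.018     ]
post ((269.13421630859375, 183.98365783691406), (14.385587692260742, 24.934972763061523), 5.655954360961914) [0.57851361 0.13356918 0.082     ] (262, 172, 15, 25)
post_top 0.62 270.424 183.918 [0.57897406 0.13248568 0.082     ]
collar_top 0.88 520.408 232.386 [ 0.61321121 -0.13882217  0.052     ]
collar_top 0.87 536.984 320.88 [ 0.52257647 -0.22425412  0.052     ]
```

View pics/w3.png

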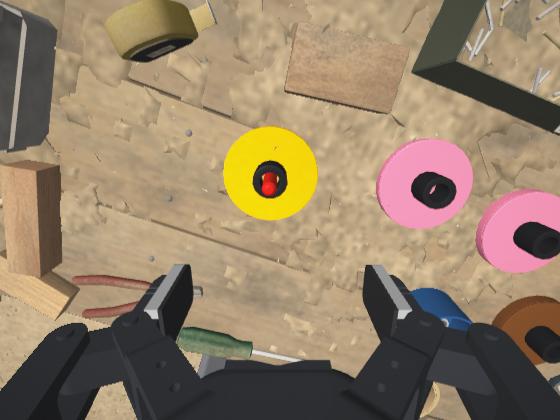

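The tin outline fits well at (0.456, -0.131). In the lid picture the post top is at about (269,190), which puts the post at about (0.574, 0.132), consistent with the lid centre. Next I descend and grip it.

Call:
apply_moves --pt "0.008 0.011 -0.08 0 0 0" --pt "0.008 0.011 -0.14 0 0 0" --pt "0.008 0.011 -0.165 0 0 0" --pt "0.008 0.011 -0.183 0 0 0" --pt "0.008 0.011 -0.183 0 0 0" --pt "0.008 0.011 -0.183 0 0 0" --jaw 0.5

```text
time: 5.98
eef_pos: [0.5756, 0.1314, 0.078]
tcp_rot: [0.984, 0.175, 0.002, 0.0]
contact_force: [0.0, -0.1, 0.4]
opening: 0.498
finger_force: 0.0
```

```bash
python3 - <<'E'
from h import *
cm=cam('wrist'); im=ctrl.read_camera('wrist'); cv2.imwrite('pics/w4.png',im[:,:,::-1])
print(ctrl.get_state()['eef_pos'],ctrl.get_state()['opening'],proj(cm,(.574,.132,.082)))
E
```

```text
[0.57553994 0.13146069 0.07804186] 0.49972744424820886 (np.float64(275.7313812781324), np.float64(291.79146088350296))
```

View pics/w4.png

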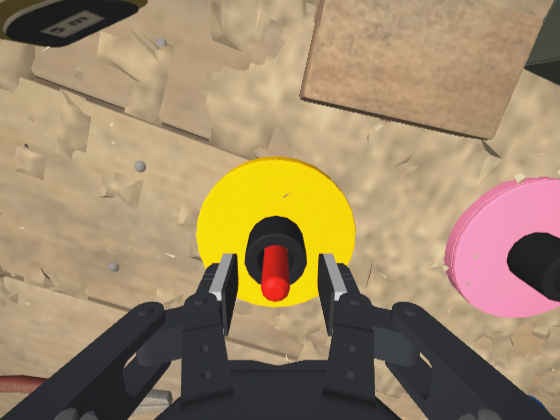

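The post top is at about (275,289), centred between the pads, so I close on it.

Call:
apply_moves --pt "0 0 0 0 0 0" --pt "0 0 0 0 0 0" --pt "0 0 0 0 0 0" --pt "0 0 0 0 0 0" --pt "0 0 0 0 0 0" --pt "0 0 0 0 0 0" --jaw 0 --squeeze 60

```text
time: 6.78
eef_pos: [0.5745, 0.132, 0.0769]
tcp_rot: [0.984, 0.175, 0.001, -0.0]
contact_force: [-1.9, 2.9, 4.3]
opening: 0.139
finger_force: 58.7
```

Call:
apply_moves --pt "0 0 0.03 0 0 0" --pt "0 0 0.06 0 0 0" --pt "0 0 0.1 0 0 0" --pt "0 0 0.13 0 0 0" --pt "0 0 0.13 0 0 0"

```text
time: 7.4
eef_pos: [0.5747, 0.1311, 0.1807]
tcp_rot: [0.984, 0.176, 0.001, 0.001]
contact_force: [0.1, -0.8, -4.4]
opening: 0.137
finger_force: 59.1
```

```bash
python3 - <<'E'
from h import *
im=ctrl.read_camera('wrist'); cv2.imwrite('pics/w5.png',im[:,:,::-1]); s=ctrl.get_state()
print(s['eef_pos'],s['opening'],s['contact_force'],s['wrist_torque'],s['finger_force'])
E
```

```text
[0.57362575 0.13108737 0.17894167] 0.14127947960814 [ 0.22780887  0.30858126 -3.50459939] [-0.00954866 -0.00606239  0.01204212] 59.00652808137238
```

View pics/w5.png

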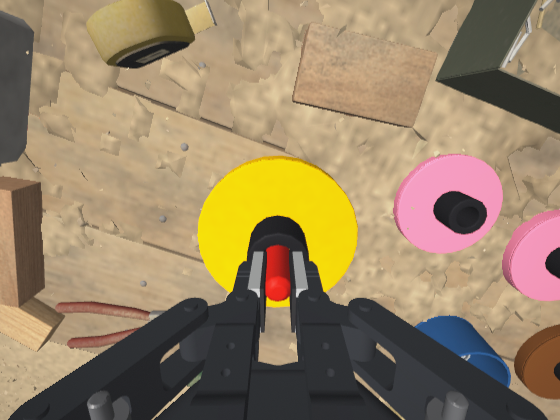

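Both lids are held level, with the wrist reading about 4 N of weight. I carry them over the tin.

Call:
apply_moves --pt "-0.02 -0.05 0.0 0 0 0" --pt "-0.05 -0.11 0.0 0 0 0" --pt "-0.08 -0.17 0.0 0 0 0" --pt "-0.11 -0.23 0.0 0 0 0" --pt "-0.135 -0.29 0.0 0 0 0" --pt "-0.149 -0.329 0.0 0 0 0" --pt "-0.149 -0.329 0.0 0 0 0" --pt "-0.149 -0.329 0.0 0 0 0" --pt "-0.149 -0.329 -0.02 0 0 0" --pt "-0.149 -0.329 -0.035 0 0 0" --pt "-0.149 -0.329 -0.035 0 0 0" --pt "-0.149 -0.329 -0.035 0 0 0"

```text
time: 8.95
eef_pos: [0.455, -0.1316, 0.1518]
tcp_rot: [0.984, 0.176, -0.0, -0.0]
contact_force: [0.8, 0.7, -2.9]
opening: 0.136
finger_force: 59.2
```

```bash
python3 - <<'E'
from h import *
s=ctrl.get_state(); print(s['eef_pos'],s['opening'],s['contact_force'],s['wrist_torque'],s['finger_force'],s['tcp_rot'])
cm=cam('scene'); im=ctrl.read_camera('scene'); u,v=map(int,proj(cm,(.456,-.131,.07)))
c=im[v-70:v+70,u-90:u+90]; cv2.imwrite('pics/s6.png',cv2.resize(c,None,fx=4,fy=4,interpolation=cv2.INTER_CUBIC)[:,:,::-1])
E
```

```text
[ 0.45502088 -0.1315593   0.15178715] 0.13648049018295308 [ 0.84264028  0.66250884 -2.89187185] [ 0.01021807 -0.02732642 -0.02185399] 59.2089024069719 [ 9.84428007e-01  1.75788211e-01 -5.58091707e-05 -3.89217883e-05]
```

View pics/s6.png

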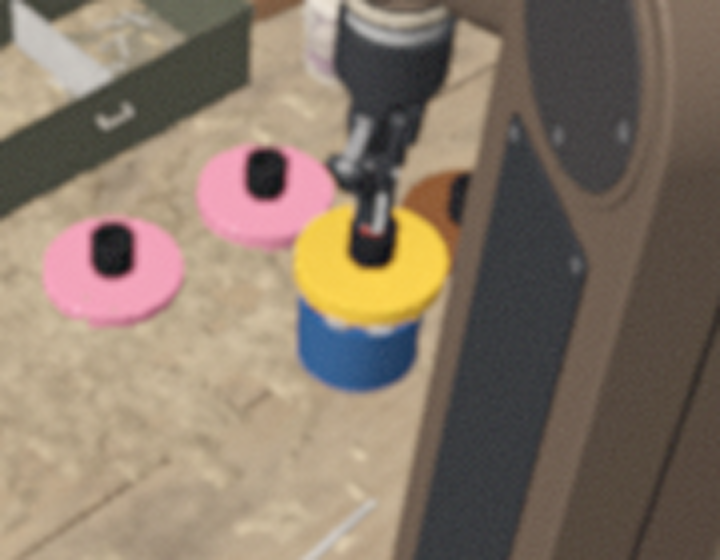

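The yellow lid sits above the tin in the crop, at about (371,262), while the tin's body is centred near column 358. I'll check whether perspective explains that offset.

```bash
python3 - <<'E'
from h import *
from scipy.optimize import minimize
cm=cam('scene'); im=ctrl.read_camera('scene')
hsv=cv2.cvtColor(im,cv2.COLOR_RGB2HSV)
u,v=map(int,proj(cm,(.456,-.131,.07)))
def big(m):
    k=np.zeros_like(m); k[v-45:v+45,u-32:u+32]=m[v-45:v+45,u-32:u+32]; c=max(cv2.findContours(k,0,1)[0],key=cv2.contourArea); return c[:,0,:]
Y=big(cv2.inRange(hsv,(20,140,100),(34,255,255))); B=big(cv2.inRange(hsv,(100,120,30),(125,255,255)))
a=np.linspace(0,2*np.pi,60)
def ext(x,y,r,zs):
    P=np.array([proj(cm,(x+r*np.cos(t),y+r*np.sin(t),z)) for z in zs for t in a]); return P[:,0].min(),P[:,0].max(),P[:,1].min(),P[:,1].max()
print('yellow obs',Y.min(0),Y.max(0),'pred',np.round(ext(.4563,-.131,.053,(.081,.098)),1))
print('blue obs',B.min(0),B.max(0),'pred',np.round(ext(.456,-.131,.045,(0,.06)),1))
E
```

```text
yellow obs [311 200] [348 228] pred [308.7 347.4 198.  229.4]
blue obs [312 224] [340 244] pred [310.1 343.1 209.5 246.7]
```

```bash
python3 - <<'E'
from h import *
cm=cam('scene'); im=ctrl.read_camera('scene').astype(int)
for v in (232,236): print(v,[(u,*im[v,u]) for u in list(range(308,317))+list(range(337,348))])
a=np.linspace(0,2*np.pi,400)
# predicted tin sides at those rows
h=cv2.convexHull(np.array([proj(cm,(.456+.045*np.cos(t),-.131+.045*np.sin(t),z)) for z in(0,.06) for t in a],np.float32))
k=np.zeros((420*8,560*8),np.uint8); cv2.fillPoly(k,[(h*8).astype(int)],1)
for v in (232,236): w=np.where(k[v*8])[0]/8; print(v,w.min(),w.max())
p=np.array(proj(cm,(.456,-.131,.06)));print([np.array(proj(cm,(.456+d,-.131+e,.06)))-p for d,e in((.01,0),(0,.01))])
E
```

```text
232 [(308, np.int64(190), np.int64(172), np.int64(143)), (309, np.int64(194), np.int64(175), np.int64(145)), (310, np.int64(183), np.int64(165), np.int64(145)), (311, np.int64(126), np.int64(127), np.int64(142)), (312, np.int64(64), np.int64(99), np.int64(145)), (313, np.int64(58), np.int64(100), np.int64(149)), (314, np.int64(58), np.int64(101), np.int64(150)), (315, np.int64(57), np.int64(100), np.int64(148)), (316, np.int64(59), np.int64(101), np.int64(150)), (337, np.int64(37), np.int64(65), np.int64(98)), (338, np.int64(28), np.int64(59), np.int64(92)), (339, np.int64(31), np.int64(56), np.int64(93)), (340, np.int64(57), np.int64(70), np.int64(93)), (341, np.int64(126), np.int64(115), np.int64(110)), (342, np.int64(176), np.int64(158), np.int64(135)), (343, np.int64(192), np.int64(172), np.int64(146)), (344, np.int64(190), np.int64(172), np.int64(145)), (345, np.int64(182), np.int64(162), np.int64(137)), (346, np.int64(154), np.int64(135), np.int64(114)), (347, np.int64(123), np.int64(105), np.int64(90))]
236 [(308, np.int64(188), np.int64(170), np.int64(141)), (309, np.int64(18
[... 356 characters left out ...]
55), np.int64(99), np.int64(147)), (337, np.int64(33), np.int64(62), np.int64(95)), (338, np.int64(35), np.int64(61), np.int64(93)), (339, np.int64(39), np.int64(60), np.int64(91)), (340, np.int64(64), np.int64(72), np.int64(90)), (341, np.int64(132), np.int64(121), np.int64(112)), (342, np.int64(180), np.int64(162), np.int64(136)), (343, np.int64(192), np.int64(173), np.int64(145)), (344, np.int64(186), np.int64(167), np.int64(139)), (345, np.int64(163), np.int64(144), np.int64(120)), (346, np.int64(129), np.int64(113), np.int64(95)), (347, np.int64(111), np.int64(93), np.int64(79))]
232 310.125 341.625
236 310.125 341.0
[array([-2.47091269, -1.95187207]), array([-2.53447682,  1.64237961])]
```

Predicted and observed positions agree to within about 2.5 mm, which is inside the plug's taper. I nudge 1 mm and lower slowly, watching the force.

Call:
apply_moves --pt "0.0012 0.0012 -0.006 0 0 0" --pt "0.0012 0.0012 -0.012 0 0 0" --pt "0.0012 0.0012 -0.016 0 0 0" --pt "0.0012 0.0012 -0.02 0 0 0" --pt "0.0012 0.0012 -0.023 0 0 0" --pt "0.0012 0.0012 -0.026 0 0 0" --pt "0.0012 0.0012 -0.026 0 0 0"

```text
time: 9.98
eef_pos: [0.4557, -0.1308, 0.1309]
tcp_rot: [0.984, 0.175, -0.0, -0.0]
contact_force: [0.3, -0.8, -4.7]
opening: 0.137
finger_force: 59.2
```

Call:
apply_moves --pt "0 0 -0.003 0 0 0" --pt "0 0 -0.006 0 0 0" --pt "0 0 -0.008 0 0 0" --pt "0 0 -0.0095 0 0 0" --pt "0 0 -0.0095 0 0 0"

```text
time: 10.6
eef_pos: [0.4558, -0.1308, 0.1234]
tcp_rot: [0.984, 0.175, -0.0, -0.0]
contact_force: [0.4, -0.5, -3.7]
opening: 0.136
finger_force: 59.2
```

Call:
apply_moves --pt "0 0 -0.001 0 0 0" --pt "0 0 -0.002 0 0 0" --pt "0 0 -0.002 0 0 0" --pt "0 0 -0.002 0 0 0"

```text
time: 11.1
eef_pos: [0.4559, -0.1308, 0.1228]
tcp_rot: [0.984, 0.176, -0.0, -0.0]
contact_force: [-4.2, 2.4, 4.7]
opening: 0.143
finger_force: 60.2
```

Contact came at the expected home height, so I release and rise.

Call:
apply_moves --pt "0 0 0 0 0 0" --pt "0 0 0 0 0 0" --pt "0 0 0 0 0 0" --pt "0 0 0 0 0 0" --jaw 0.4

```text
time: 11.6
eef_pos: [0.4559, -0.1309, 0.1219]
tcp_rot: [0.984, 0.175, 0.0, 0.0]
contact_force: [0.4, 0.2, 0.2]
opening: 0.397
finger_force: 0.0
```

Call:
apply_moves --pt "0 0 0.02 0 0 0" --pt "0 0 0.05 0 0 0" --pt "0 0 0.09 0 0 0" --pt "0 0 0.12 0 0 0" --pt "0 0 0.12 0 0 0" --pt "0 0 0.12 0 0 0"

```text
time: 12.35
eef_pos: [0.4554, -0.1307, 0.2174]
tcp_rot: [0.984, 0.175, -0.0, -0.0]
contact_force: [-0.0, 0.2, 0.5]
opening: 0.399
finger_force: 0.0
```

```bash
python3 - <<'E'
from h import *
n='wrist'; s=ctrl.get_state(); print(s['eef_pos'],s['contact_force'],s['opening'])
cm=cam(n); im=ctrl.read_camera(n)
hsv=cv2.cvtColor(im,cv2.COLOR_RGB2HSV)
y=cv2.inRange(hsv,(22,150,120),(34,255,255))
cs=sorted(cv2.findContours(y,0,1)[0],key=cv2.contourArea)[-1]; e=cv2.fitEllipse(cv2.convexHull(cs)); print('lid',e,at_z(cm,*e[0],.068))
print('pred px post top',proj(cm,(.457,-.1305,.128)))
cv2.imwrite('pics/w7.png',im[:,:,::-1])
E
```

```text
[ 0.4554333  -0.13065178  0.21740868] [-0.03710088  0.22058955  0.52015663] 0.398959308825307
lid ((278.1325378417969, 194.83290100097656), (106.66704559326172, 109.30353546142578), 90.40386199951172) [ 0.45719202 -0.13028136  0.068     ]
pred px post top (np.float64(278.4222532511697), np.float64(216.92876673285963))
```

View pics/w7.png

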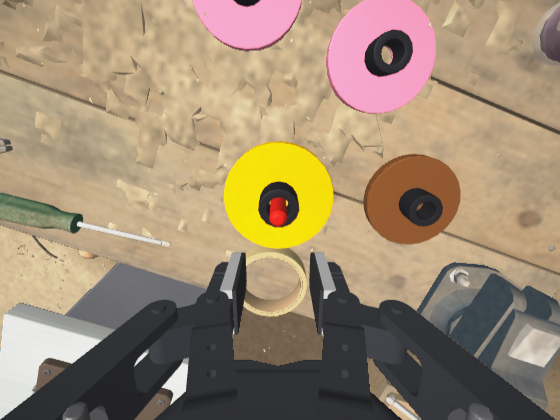

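The pair sits level on the tin, with the post top at (278,217) as predicted. I shut the jaw and press down.

Call:
apply_moves --pt "0.0015 0 -0.03 0 0 0" --pt "0.0015 0 -0.05 0 0 0" --pt "0.0015 0 -0.065 0 0 0" --pt "0.0015 0 -0.075 0 0 0" --pt "0.0015 0 -0.08 0 0 0" --pt "0.0015 0 -0.083 0 0 0" --pt "0.0015 0 -0.083 0 0 0" --pt "0.0015 0 -0.083 0 0 0" --jaw 0 --squeeze 30

```text
time: 13.4
eef_pos: [0.4573, -0.131, 0.152]
tcp_rot: [0.984, 0.175, 0.0, 0.0]
contact_force: [1.0, 0.3, 0.1]
opening: -0.002
finger_force: 0.0
```

Call:
apply_moves --pt "0 0 -0.002 0 0 0" --pt "0 0 -0.004 0 0 0" --pt "0 0 -0.005 0 0 0" --pt "0 0 -0.005 0 0 0"

```text
time: 13.9
eef_pos: [0.4569, -0.1308, 0.1474]
tcp_rot: [0.984, 0.175, -0.0, -0.0]
contact_force: [-0.3, 0.4, 0.1]
opening: -0.002
finger_force: 0.0
```

Call:
apply_moves --pt "0 0 -0.0005 0 0 0" --pt "0 0 -0.001 0 0 0" --pt "0 0 -0.001 0 0 0" --pt "0 0 -0.001 0 0 0"

```text
time: 14.4
eef_pos: [0.4571, -0.1309, 0.147]
tcp_rot: [0.984, 0.176, 0.0, 0.0]
contact_force: [-1.7, 0.7, 2.8]
opening: -0.001
finger_force: 1.3
```

Call:
apply_moves --pt "0 0 -0.0005 0 0 0" --pt "0 0 -0.0008 0 0 0" --pt "0 0 -0.0008 0 0 0" --pt "0 0 -0.0008 0 0 0"

```text
time: 14.9
eef_pos: [0.4572, -0.1309, 0.1469]
tcp_rot: [0.984, 0.176, -0.0, 0.0]
contact_force: [-3.1, 1.3, 5.8]
opening: -0.004
finger_force: 3.1
```

Call:
apply_moves --pt "0 0 -0.0007 0 0 0" --pt "0 0 -0.0014 0 0 0" --pt "0 0 -0.0014 0 0 0" --pt "0 0 -0.0014 0 0 0" --pt "0 0 -0.0014 0 0 0"

```text
time: 15.52
eef_pos: [0.4573, -0.131, 0.1468]
tcp_rot: [0.984, 0.176, -0.0, 0.0]
contact_force: [-3.3, 2.0, 11.1]
opening: 0.004
finger_force: 5.5
```

The press reached 11 N and the post top stayed at 0.128, so the lids are fully home. I rise, open and straddle the collar.

Call:
apply_moves --pt "0 0 0.02 0 0 0" --pt "0 0 0.05 0 0 0" --pt "0 0 0.07 0 0 0" --pt "0 0 0.07 0 0 0"

```text
time: 16.02
eef_pos: [0.4579, -0.1313, 0.2026]
tcp_rot: [0.984, 0.175, 0.001, 0.001]
contact_force: [-0.4, 0.2, -0.4]
opening: -0.0
finger_force: 0.0
```

Call:
apply_moves --pt "0 0.0005 0 0 0 0" --pt "0 0.0005 0 0 0 0" --pt "0 0.0005 0 0 0 0" --pt "0 0.0005 0 0 0 0" --pt "0 0.0005 0 0 0 0" --pt "0 0.0005 0 0 0 0" --jaw 0.8

```text
time: 16.77
eef_pos: [0.457, -0.1305, 0.201]
tcp_rot: [0.984, 0.175, 0.0, -0.0]
contact_force: [0.0, -0.8, -0.1]
opening: 0.808
finger_force: 0.0
```

Call:
apply_moves --pt "0 0 -0.03 0 0 0" --pt "0 0 -0.06 0 0 0" --pt "0 0 -0.09 0 0 0" --pt "0 0 -0.11 0 0 0" --pt "0 0 -0.125 0 0 0" --pt "0 0 -0.135 0 0 0" --pt "0 0 -0.135 0 0 0" --pt "0 0 -0.135 0 0 0"

```text
time: 17.77
eef_pos: [0.4575, -0.1307, 0.0936]
tcp_rot: [0.984, 0.176, 0.001, 0.0]
contact_force: [0.1, -1.4, -1.2]
opening: 0.804
finger_force: 0.0
```

```bash
python3 - <<'E'
from h import *
s=ctrl.get_state(); print(s['eef_pos'],s['contact_force'],s['opening'])
im=ctrl.read_camera('wrist'); cv2.imwrite('pics/w8.png',im[:,:,::-1])
E
```

```text
[ 0.4575048  -0.13069992  0.09360333] [ 0.06789272 -1.44497617 -1.20123576] 0.8044179983758115
```

View pics/w8.png

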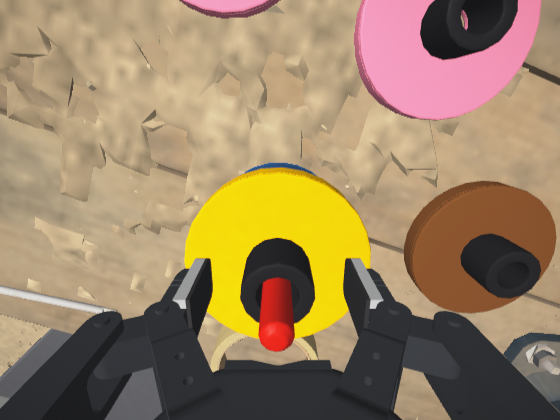

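The black collar at (279,285) is centred between the pads and the post clears the gripper body. I close on it, then lift slowly.

Call:
apply_moves --pt "0 0 0 0 0 0" --pt "0 0 0 0 0 0" --pt "0 0 0 0 0 0" --pt "0 0 0 0 0 0" --pt "0 0 0 0 0 0" --pt "0 0 0 0 0 0" --jaw 0 --squeeze 60

```text
time: 18.58
eef_pos: [0.4576, -0.1308, 0.0938]
tcp_rot: [0.984, 0.176, 0.001, 0.0]
contact_force: [-1.4, 0.6, 5.7]
opening: 0.399
finger_force: 60.2
```

Call:
apply_moves --pt "0 0 0.003 0 0 0" --pt "0 0 0.006 0 0 0" --pt "0 0 0.01 0 0 0" --pt "0 0 0.014 0 0 0" --pt "0 0 0.018 0 0 0" --pt "0 0 0.018 0 0 0"

```text
time: 19.32
eef_pos: [0.4572, -0.1306, 0.1078]
tcp_rot: [0.984, 0.176, 0.0, 0.0]
contact_force: [-0.1, -0.9, -1.5]
opening: 0.395
finger_force: 59.8
```

The wrist carries 1.5 N, the outer lid alone. I continue straight up.

Call:
apply_moves --pt "0 0 0.008 0 0 0" --pt "0 0 0.016 0 0 0" --pt "0 0 0.025 0 0 0" --pt "0 0 0.035 0 0 0" --pt "0 0 0.045 0 0 0" --pt "0 0 0.055 0 0 0" --pt "0 0 0.065 0 0 0" --pt "0 0 0.075 0 0 0" --pt "0 0 0.085 0 0 0" --pt "0 0 0.1 0 0 0" --pt "0 0 0.115 0 0 0" --pt "0 0 0.13 0 0 0" --pt "0 0 0.145 0 0 0" --pt "0 0 0.155 0 0 0" --pt "0 0 0.155 0 0 0" --pt "0 0 0.155 0 0 0" --pt "0 0 0.155 0 0 0" --pt "0 0 0.155 0 0 0"

```text
time: 21.58
eef_pos: [0.4568, -0.1303, 0.2309]
tcp_rot: [0.984, 0.176, -0.0, -0.0]
contact_force: [-0.6, 0.1, -2.0]
opening: 0.396
finger_force: 59.8
```

```bash
python3 - <<'E'
from h import *
s=ctrl.get_state(); print(s['eef_pos'],s['contact_force'],s['opening'])
cm=cam('scene'); im=ctrl.read_camera('scene'); u,v=map(int,proj(cm,(.456,-.131,.1)))
c=im[v-70:v+70,u-90:u+90]; cv2.imwrite('pics/s9.png',cv2.resize(c,None,fx=4,fy=4,interpolation=cv2.INTER_CUBIC)[:,:,::-1])
E
```

```text
[ 0.45681194 -0.13034042  0.2308978 ] [-0.62357794  0.06002194 -1.97646256] 0.3961820358945434
```

View pics/s9.png

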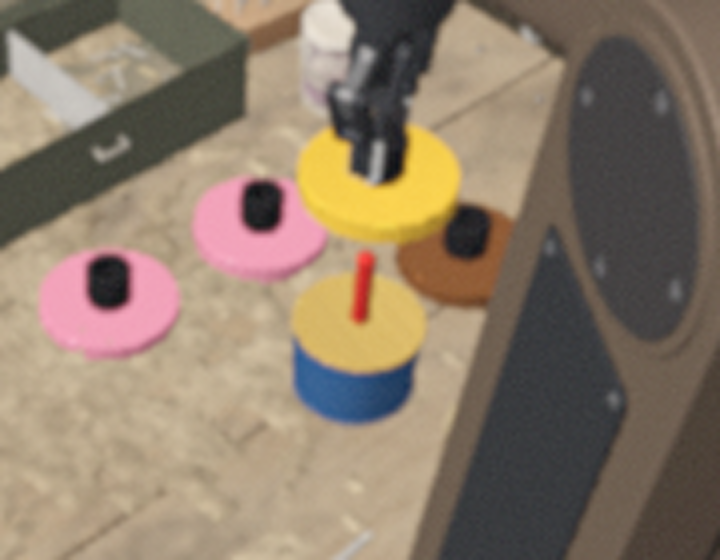

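The brass lid sits flat on the tin, with its post base at (360,315). The yellow lid hangs level, 137 mm above where it sat.

```bash
python3 -c "
from plant import ctrl
print(ctrl.sign_off())"
```

```text
the job is handed in; nothing more can be done
None
```

I finished the job and handed it in: the lids went onto the tin and were pressed home at about 11 N. The yellow outer lid is now held level about 137 mm above where it sat, and the brass inner lid is still flat and home in the tin.

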